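# Dip-check the reservoir of a self-watering planter

### The arm

A 7-joint arm with a two-finger parallel gripper is mounted at the origin on the work surface. World frame = base frame: x ahead of the robot, y to its left, z up, the work surface at z = 0. Lengths are in m, angles in rad, forces in N, time in s.
With the tool pointing down it reaches from about 0.35 to 0.9 m from the base axis. Payload 8.1 kg.
Tool frame: the origin (TCP) lies midway between the tips of the shut fingers; the grasp point (between the pads) lies 19 mm behind it; z points along the fingers, y is the line along which they close (so a half turn about z gives the same grasp; the last joint's range is limited). The gripper opens to 92 mm and grips with 3 to 60 N. Pads are 19 mm wide; open, the fingers measure 130 mm over their backs; the gripper's body (75 mm by 190 mm) begins 47 mm behind the grasp point.
Start: joints at [-1.404, 0.434, 0.025, 1.573, -0.012, 1.134, -0.075], TCP at [0.167, 0.602, 0.227] pointing down, gripper open.
Joint ranges: [-2.62, 2.62], [-0.44, 2.09], [-1.27, 1.32], [0.08, 2.57], [-1.32, 4.46], [0.12, 2], [-2.74, 2.74]. Speed limits (rad/s): [2.22, 2.22, 3.01, 3.01, 3.14, 3.14, 3.14].

### API

Orientations are given as a unit quaternion [w, x, y, z].
In Python, from plant import robot gives the robot as it stands.
- The arm moves only by the tool jog_arm, never from a script. Its argument "deltas" is a list that holds one entry, the list of rows, each a list of 4 numbers: the shift along the world's x, y, z in m, then the turn about the world's z in rad. In form: [[[tx, ty, tz, yaw], ...]]. A call has 1 to 20 rows; each row shifts and turns the commanded pose from where the row before left it; what a row does not reach is not made up. A row lasts 1/12 s, in which the tool goes at most 41.7 mm and 7.16 degrees, less where a joint would pass 70% of its speed; a pose out of reach is approached as far as the arm can. A call with a gripper value outside its range is refused whole. "gripper" is the gripper's target within -1 to 1 (fully open at 1, half-way at 0, shut at -1), set as the call begins (left out, the last holds). The fingers move at their own pace and stop on an object; "force" is the grip in N (left out, the last holds). Time passes only in rows, so rows that do not move let the fingers close. It gives the time, the measured TCP pose, the force, the opening and the grip force at its end, in the units of the state.
- robot.get_obs(): the state, without advancing time (a new reading comes with each control period).
- robot.read_camera(name): name is "scene" or "top" or "wrist"; returns (picture, depth): 384x512x3 uint8, red, green, blue; 384x512 float32, m along the optical axis (not along the pixel's ray), 0 where there is no reading.
- robot.camera_params(name): a dict with "vertical_fov" (degrees; the focal length in pixels is half the picture's height over the tangent of half this angle, whatever the lens; pixels are square), "cx", "cy" (the principal point, pixels), "dist_coeffs" ([k1, k2, p1, p2, k3] as OpenCV has them; the pictures are not rectified), "view" (4x4, takes a point from world to camera coordinates). Camera axes: x right, y down, z forward; pixel columns grow to the right and rows downward; lengths in m; the calibration is good to about 2 mm. A picture is of the moment at which its call begins: read the wrist's pose just before it. camera_params takes no time and is no camera call; for the wrist camera it gives the pose at the moment of the call.
- robot.hand_in(): hands the job in; it is judged then, once.
The state is a dict: "time_s": time; "joint_pos": joint angles; "qd": joint speeds; "joint_efforts": joint torques, N m; "eef_pos": TCP position; "tool_rot": TCP orientation; "wrist_force": force on the tool from outside, world axes, zero at the start; "torque": the same for the moment, N m; "gripper_width": finger opening in m; "gripper_force": force on a finger pad.
Only numpy, scipy, OpenCV 4.12 (cv2) and the standard library are available. Lean on these libraries where they do the work, as an engineer would, in place of code of your own. Each camera call takes 0.05 s, during which the arm holds its last target. There are 200 camera calls.

### The job

Check the water reservoir of the planter on the potting table: take the dip gauge from its cradle, zero it by touching its tip first on the round stud and then on the square stud beside the planter's sloping spout, then push it down the spout until its collar stops against the mouth, and draw it right out again. Finish while still holding the gauge: keep it still and level, with its tip about 15 cm above the middle of the white reading card. Leave the pot, the stack of pucks and the trowel alone.

Things in the scene. Friction and masses are not known exactly. Their poses are not given: they have to be found in the camera images.
- gauge: Dip gauge, 0.08-0.14 kg, lying level in its cradle; its x axis runs along it to the tip. Square wooden handle 16 x 16 mm from x = -60 to +64 mm, flat sides facing its y and z; steel collar disc 34 mm across, x = 64 to 72; steel rod 8 mm thick to the tip at x = 172. Origin on the axis in the handle, 55 mm above the table; handle free at the sides from x = -40 to +60.
- gauge_tip (a point): Centre of the end of the gauge's rod (x = 172 mm on the gauge).
- gauge_collar (a point): Centre of the collar's tip-side face (x = 72 mm on the gauge), the face that stops on the spout mouth.
- cradle: Fixed wooden cradle, base 190 x 50 x 12 mm, two notched supports: under the handle's butt (x = -50 mm on the gauge, 57 mm high) and under the rod (x = 98 mm, 61 mm high); the gauge lifts straight up. Origin under the gauge's origin at table height, x along the gauge towards the tip.
- planter: Fixed terracotta-coloured trough planter, 130 (x) x 300 (y) x 120 mm high, with soil and low seedlings up to 130 mm high. Origin at the centre of its underside, z up; the spout leaves its +x side (the side away from the robot).
- spout: Fixed grey guide tube sloping down into the planter. Origin: centre of its mouth, 130 mm above the table, 40 mm out from the planter's +x wall; its z points out along the tube, 40 degrees above level, towards the planter's +x. Flared rim 25 mm inside, 33 outside, narrowing within 16 mm to a 16 mm bore; 112 mm long, open below. Flat wings on both y sides, 10 mm under the mouth plane, carry the studs.
- round_stud: Fixed round steel contact stud, 22 mm across, on one wing of the spout, 45 mm from the mouth's centre along the planter's y; the side varies. Origin at the centre of its flat face, which lies in the plane of the spout mouth and faces along the spout's z; its own frame is upright, with the planter's yaw.
- square_stud: Fixed square steel contact stud, 21 x 21 mm, on the other wing, placed and facing like the round one. Origin at the centre of its flat face; its own frame is upright.
- card: Fixed white reading card flat on the table, 100 (x) x 140 (y) x 3 mm. Origin at the centre of its underside.
- pot: Bystander: loose brown peat pot, 72 mm across, 70 mm high; origin under its centre.
- pucks: Bystander: loose stack (one piece) of brown peat pucks, 50 mm across, 64 mm high; origin under its centre.
- trowel: Bystander: loose hand trowel lying flat, 280 mm long, under 25 mm high; origin near its middle.
Not all that is in view belongs to the job. Leave any green or orange look-alike of the cradle alone.

How it is judged:
By the outcome, as a careful person would: the job done as asked, in the order asked, and still so for the second after the job is handed in, while the arm keeps its last pose, push and grip.
It also fails if it takes over 54 s, if anything falls off the work surface, if the arm or the gripper's body presses on something with over 40 N, if the wrist force passes 120 N, or if a joint passes its speed limit or range.

## Working session

There is one attempt and no reset: what is moved stays moved. The work goes in short steps, Python scripts to look and compute and a tool call to move; the robot and the scene stay as the last step left them, time stands still between calls to the robot, and variables do not carry over. Pictures are saved under pics/ and viewed, at most 12 in all, crops included, and the job is handed in when it is done.

Besides the shell and the picture viewer there is one more tool, called after "Request:" as name(argument=value, ...) on one line, values as JSON. jog_arm: Moves the arm, as the interface text tells. Its arguments: {"type":"object","properties":{"deltas":{"type":"array"},"gripper":{"type":"number"},"force":{"type":"number"}},"required":["deltas"]}

```bash
mkdir -p pics; ls; cat > h.py <<'E'
import numpy as np, cv2
from plant import robot
def K(p):
    f=192/np.tan(np.radians(p["vertical_fov"])/2)
    return np.array([[f,0,p["cx"]],[0,f,p["cy"]],[0,0,1]])
def cam(n):
    p=robot.camera_params(n); im,d=robot.read_camera(n); return p,im,d
def save(im,name,crop=None,s=1):
    if crop: im=im[crop[1]:crop[3],crop[0]:crop[2]]
    im=cv2.resize(im,None,fx=s,fy=s,interpolation=cv2.INTER_CUBIC)
    cv2.imwrite("pics/"+name,im[:,:,::-1])
def cloud(p,d):
    v,u=np.mgrid[:384,:512]; uv=np.stack([u,v],-1).reshape(-1,1,2).astype(np.float64)
    n=cv2.undistortPointsIter(uv,K(p),np.array(p["dist_coeffs"]),None,None,(3,50,1e-9)).reshape(384,512,2)
    c=np.concatenate([n*d[...,None],d[...,None]],-1)
    V=np.array(p["view"]); return (c-V[:3,3])@V[:3,:3]
def proj(p,X):
    V=np.array(p["view"]); X=np.atleast_2d(X)
    return cv2.projectPoints(np.float64(X),cv2.Rodrigues(V[:3,:3])[0],V[:3,3],K(p),np.array(p["dist_coeffs"]))[0].reshape(-1,2)
E
python3 - <<'E'
from h import *
o=robot.get_obs(); print({k:np.round(v,3) for k,v in o.items()})
ims=[]
for n in("scene","top","wrist"):
    p,im,d=cam(n); ims.append(im); np.savez("c_"+n,im=im,d=d,X=cloud(p,d)); print(n,p["vertical_fov"],np.round(p["view"],3).tolist(),p["dist_coeffs"])
save(ims[0],"scene.png",None,1.5);save(ims[1],"top.png",None,1.5)
E
```

```text
pics
{'time_s': np.float64(0.0), 'joint_pos': array([-1.404,  0.435,  0.025,  1.574, -0.012,  1.134, -0.075]), 'qd': array([ 0.002, -0.001, -0.   ,  0.002, -0.001,  0.001, -0.001]), 'joint_efforts': array([-1.0000e-03, -6.6785e+01,  9.8400e-01, -3.1446e+01, -6.1000e-02,
        4.3000e-02,  0.0000e+00]), 'eef_pos': array([0.166, 0.602, 0.226]), 'tool_rot': array([-0.   ,  0.135,  0.991, -0.001]), 'wrist_force': array([-0.545, -0.168,  0.441]), 'torque': array([ 0.017, -0.036, -0.012]), 'gripper_force': np.float64(0.0), 'gripper_width': np.float64(0.092)}
scene 50.420786246169115 [[0.48, 0.877, -0.02, -0.155], [0.618, -0.355, -0.701, -0.258], [-0.622, 0.324, -0.713, 1.589], [0.0, 0.0, 0.0, 1.0]] [0.0304725 0.        0.        0.        0.       ]
top 51.60750090470975 [[0.061, -0.998, 0.003, -0.11], [-0.977, -0.061, -0.206, 0.493], [0.205, 0.01, -0.979, 0.954], [0.0, 0.0, 0.0, 1.0]] [0.01427885 0.         0.         0.         0.        ]
wrist 63.657984765483285 [[0.266, 0.964, -0.001, -0.624], [0.923, -0.254, 0.289, -0.037], [0.278, -0.078, -0.957, 0.391], [0.0, 0.0, 0.0, 1.0]] [-0.05223955  0.          0.          0.          0.        ]
```

View pics/scene.png

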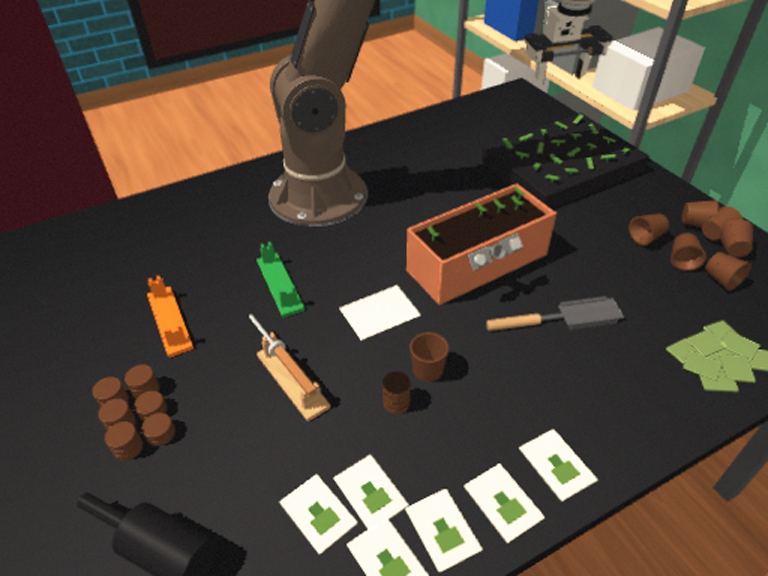

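View pics/top.png

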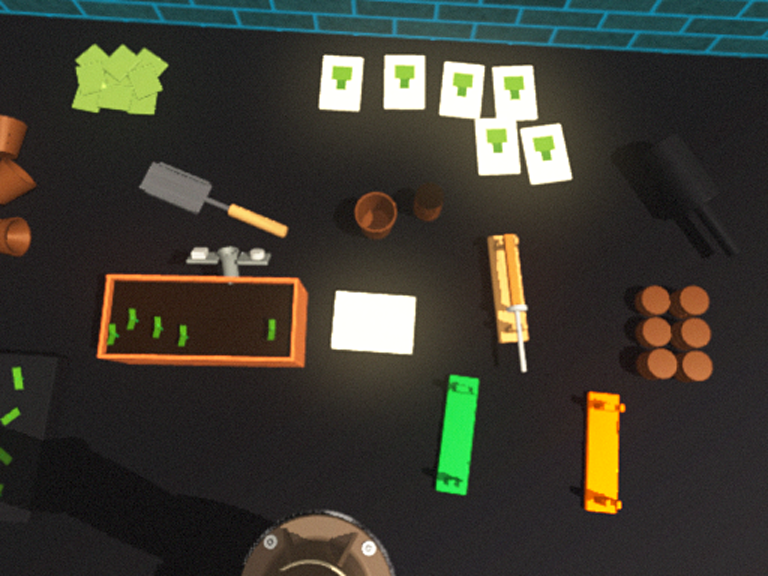

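Candidates for the gauge and cradle in the top view: wooden cradle with steel rod (508,290), green look-alike (459,435), orange look-alike (602,452). I choose the wooden one, which holds the gauge with its tip towards the robot. The pot and pucks are at (376,213) and (428,202), with the spout and studs at (229,256).

```bash
python3 - <<'E'
from h import *
t=np.load("c_top.npz");s=np.load("c_scene.npz")
X=t["X"];im=t["im"].astype(int)
def at(u,v): return np.round(X[int(v/1.5),int(u/1.5)],3)
hsv=cv2.cvtColor(t["im"],cv2.COLOR_RGB2HSV)
def box(u0,v0,u1,v1):
    m=np.zeros((384,512),bool); m[int(v0/1.5):int(v1/1.5),int(u0/1.5):int(u1/1.5)]=1; return m
# card
m=box(320,280,425,365)&(hsv[...,2]>150)&(hsv[...,1]<60)
P=X[m]; r=cv2.minAreaRect((P[:,:2]*1000).astype(np.float32)); print("card",r,P.mean(0))
# planter top rim
m=box(90,265,315,375)&(np.abs(X[...,2]-.12)<.008)&(hsv[...,1]>120)&(hsv[...,0]<14)&(hsv[...,2]>80)
P=X[m]; print("planter",cv2.minAreaRect((P[:,:2]*1000).astype(np.float32)),m.sum())
# gauge
m=box(480,225,540,380)
G=X[m]; G=G[(G[:,2]>.05)&(G[:,2]<.09)]
q=G[(G[:,2]>.057)&(G[:,2]<.068)]
L=cv2.fitLine(q[:,:2].astype(np.float32),cv2.DIST_HUBER,0,.001,.001).ravel(); print("gauge line",L,len(q))
d=L[:2]*np.sign(-L[0]); a=(G[:,:2]-L[2:])@d; b=(G[:,:2]-L[2:])@[-d[1],d[0]]
for lo in np.arange(a.min(),a.max(),.012):
    k=(a>=lo)&(a<lo+.012); print(np.round([lo,b[k].min(),b[k].max(),np.median(b[k]),G[k,2].min(),np.median(G[k,2]),G[k,2].max()],3),k.sum())
print("a0",L[2:],"dir",d,np.degrees(np.arctan2(d[1],d[0])))
for n,u,v in[("L",199,254),("R",258,254),("sp",229,250)]: print(n,at(u,v))
a=cv2.resize(t["im"][150:190,110:195],None,fx=8,fy=8,interpolation=3);b=cv2.resize(t["im"][150:255,315:365],None,fx=3.05,fy=3.05,interpolation=3)
c=cv2.resize(s["im"][150:190,295:365],None,fx=8,fy=8,interpolation=3)
print(a.shape,b.shape,c.shape)
cv=np.zeros((600,800,3),np.uint8); h=280
a=a[:280,:600];c=c[:300,:560];cv[:a.shape[0],:a.shape[1]]=a;cv[290:290+c.shape[0],:c.shape[1]]=c;bb=b[:,:190];cv[:bb.shape[0],605:605+bb.shape[1]]=bb
save(cv,"crop1.png")
E
```

```text
card ((394.2838439941406, -61.82109069824219), (142.45977783203125, 203.19970703125), 89.45037841796875) [ 0.44386101 -0.06217666  0.00661794]
planter ((419.0817565917969, 205.1881103515625), (132.5218963623047, 299.2057189941406), 2.6556804180145264) 686
gauge line [ 0.99149156  0.13017096  0.5073269  -0.29340035] 475
[-0.094 -0.017  0.016 -0.002  0.05   0.062  0.068] 52
[-0.082 -0.015  0.015 -0.001  0.05   0.062  0.067] 42
[-0.07  -0.008  0.007 -0.001  0.051  0.063  0.069] 34
[-0.058 -0.008  0.009  0.     0.053  0.063  0.066] 33
[-0.046 -0.008  0.007 -0.001  0.054  0.064  0.067] 33
[-0.034 -0.008  0.008 -0.001  0.053  0.064  0.068] 33
[-0.022 -0.007  0.008 -0.001  0.054  0.064  0.068] 33
[-0.01  -0.007  0.008 -0.001  0.056  0.063  0.068] 35
[ 0.002 -0.008  0.008 -0.001  0.052  0.063  0.067] 37
[ 0.014 -0.008  0.008 -0.002  0.057  0.064  0.067] 30
[ 0.026 -0.015  0.017 -0.002  0.05   0.067  0.074] 64
[ 0.038 -0.003  0.003  0.     0.056  0.059  0.063] 14
[ 0.05  -0.012  0.01  -0.001  0.05   0.059  0.062] 31
[ 0.062 -0.013  0.013 -0.001  0.05   0.059  0.064] 39
[ 0.074 -0.003  0.004  0.001  0.055  0.059  0.062] 15
[ 0.086 -0.003  0.003 -0.     0.056  0.059  0.062] 14
[ 0.098 -0.004  0.004  0.001  0.057  0.059  0.062] 16
[ 0.11  -0.004  0.004 -0.001  0.053  0.058  0.062] 17
[ 0.122 -0.003  0.004 -0.     0.057  0.059  0.062] 15
[ 0.134 -0.002  0.002 -0.     0.056  0.059  0.06 ] 3
a0 [ 0.5073269  -0.29340035] dir [-0.99149156 -0.13017096] -172.52052
L [0.515 0.213 0.138]
R [0.521 0.12  0.136]
sp [0.529 0.172 0.121]
(320, 680, 3) (320, 152, 3) (320, 560, 3)
```

View pics/crop1.png

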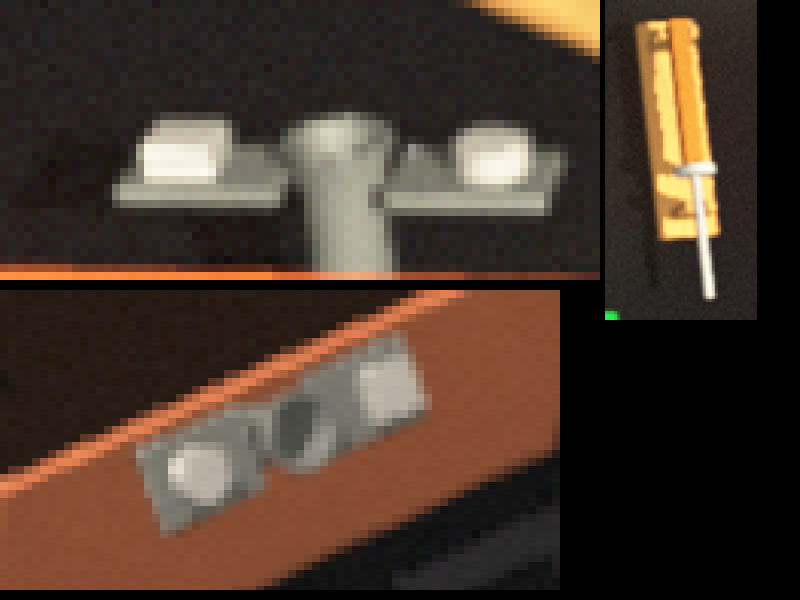

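The crop shows the square stud at top-crop (185,150), which is the +y side, and the round stud at (495,155), the -y side. The wooden cradle holds the gauge, rod towards the robot. Moving over the gauge now.

Request:
jog_arm(deltas=[[[0.02,-0.029,0,0.0267],[0.02,-0.029,0,0.0267],[0.02,-0.029,0,0.0267],[0.02,-0.029,0,0.0267],[0.02,-0.029,0,0.0267],[0.02,-0.029,0,0.0267],[0.02,-0.029,0,0.0267],[0.02,-0.029,0,0.0267],[0.02,-0.029,0,0.0267],[0.02,-0.029,0,0.0267],[0.02,-0.029,0,0.0267],[0.02,-0.029,0,0.0267],[0.02,-0.029,0,0.0267],[0.02,-0.029,0,0.0267],[0.02,-0.029,0,0.0267]]], gripper=1)

```text
time_s: 1.4
eef_pos: [0.4672, 0.1658, 0.2268]
tool_rot: [0.0, -0.066, 0.998, 0.0]
wrist_force: [0.8, -0.4, -0.2]
gripper_width: 0.0918
gripper_force: 0.0
```

Request:
jog_arm(deltas=[[[0.006,-0.03,0,0],[0.006,-0.03,0,0],[0.006,-0.03,0,0],[0.006,-0.03,0,0],[0.006,-0.03,0,0],[0.006,-0.03,0,0],[0.006,-0.03,0,0],[0.006,-0.03,0,0],[0.006,-0.03,0,0],[0.006,-0.03,0,0],[0.006,-0.03,0,0],[0.006,-0.03,0,0],[0.006,-0.03,0,0],[0.006,-0.03,0,0],[0.006,-0.03,0,0],[0,0,0,0]]])

```text
time_s: 2.73
eef_pos: [0.5556, -0.2897, 0.2265]
tool_rot: [-0.0, -0.062, 0.998, -0.002]
wrist_force: [-1.3, -0.3, -0.6]
gripper_width: 0.0919
gripper_force: 0.0
```

```bash
cat > g.py <<'E'
from h import *
def gauge_top(X,region,z0,z1):
    G=X[region]; return G[(G[:,2]>z0)&(G[:,2]<z1)]
E
python3 - <<'E'
from h import *
o=robot.get_obs(); print(o["time_s"],o["eef_pos"],o["tool_rot"],o["wrist_force"])
p,im,d=cam("wrist"); X=cloud(p,d); np.savez("c_w1",im=im,X=X)
g=(np.abs(X[...,0]-.48)<.16)&(np.abs(X[...,1]+.295)<.045)&(X[...,2]>.05)&(X[...,2]<.09)
G=X[g]; q=G[(G[:,2]>.057)&(G[:,2]<.068)]
L=cv2.fitLine(q[:,:2].astype(np.float32),cv2.DIST_HUBER,0,.001,.001).ravel(); dd=L[:2]*np.sign(-L[0])
a=(G[:,:2]-L[2:])@dd; b=(G[:,:2]-L[2:])@[-dd[1],dd[0]]
k=np.abs(b)<.005; col=(np.abs(b)>.011)&(G[:,2]>.052)&(np.abs(b)<.018)&(a>-.02+a[k].max()-.12)&(a<a[k].max()-.085)
print("ang",np.degrees(np.arctan2(dd[1],dd[0])),"a range",a[k].min(),a[k].max(),"collar",a[col].min(),a[col].max(),"pt",L[2:])
tip=L[2:]+dd*a[k].max(); print("tip",tip,"origin",tip-dd*.172, "hz",np.median(q[:,2]))
q=o["tool_rot"];from scipy.spatial.transform import Rotation as R
y=R.from_quat([q[1],q[2],q[3],q[0]]).as_matrix(); print(y)
save(im,"w1.png")
E
```

```text
2.7333 [ 0.55556716 -0.28973125  0.2265105 ] [-4.34455115e-04 -6.19195047e-02  9.98078845e-01 -2.09881242e-03] [-1.2803539  -0.27478165 -0.61048495]
ang -172.0911 a range -0.0926295716178674 0.12254701462482738 collar 0.031118334501236966 0.03737221826654265 pt [ 0.5088588 -0.2957211]
tip [ 0.38747744 -0.31258338] origin [ 0.5578414  -0.28891646] hz 0.062395865907438335
[[-9.92331572e-01 -1.23602919e-01 -6.07326068e-04]
 [-1.23599272e-01  9.92323140e-01 -4.24336304e-03]
 [ 1.12715577e-03 -4.13575806e-03 -9.99990812e-01]]
```

View pics/w1.png

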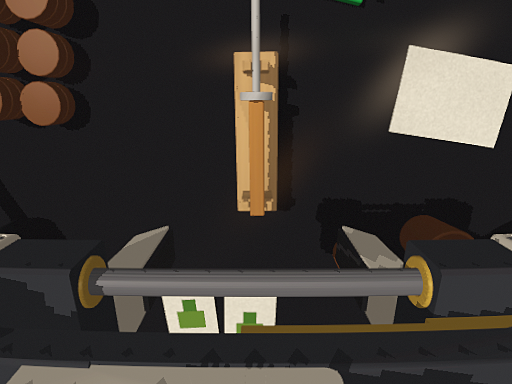

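The wrist view shows the gauge directly ahead of the fingers, handle at (257,155), collar (256,96), rod running up the picture. The TCP sits over gauge x ≈ -14 mm, so I go down and close lightly.

Request:
jog_arm(deltas=[[[0,0.0005,-0.02,0.007],[0,0,-0.02,0.007],[0,0,-0.02,0],[0,0,-0.02,0],[0,0,-0.02,0],[0,0,-0.02,0],[0,0,-0.02,0],[0,0,-0.02,0],[0,0,-0.02,0],[0,0,-0.01,0],[0,0,0,0]]])

```text
time_s: 3.7
eef_pos: [0.5552, -0.2802, 0.0344]
tool_rot: [-0.002, -0.073, 0.997, 0.001]
wrist_force: [-0.7, 0.6, 0.1]
gripper_width: 0.0916
gripper_force: 0.0
```

Request:
jog_arm(deltas=[[[0,0,0,0],[0,0,0,0],[0,0,0,0],[0,0,0,0],[0,0,0,0],[0,0,0,0],[0,0,0,0],[0,0,0,0]]], gripper=-1, force=4)

```text
time_s: 4.37
eef_pos: [0.5567, -0.2821, 0.0369]
tool_rot: [0.0, -0.072, 0.997, 0.0]
wrist_force: [-0.8, -0.5, -0.1]
gripper_width: 0.043
gripper_force: 0.0
```

Request:
jog_arm(deltas=[[[0,-0.0035,0,0],[0,-0.0035,0,0],[0,0,0,0],[0,0,0,0],[0,0,0,0],[0,0,0,0],[0,0,0,0]]])

```text
time_s: 4.95
eef_pos: [0.5565, -0.2891, 0.0367]
tool_rot: [-0.0, -0.072, 0.997, 0.0]
wrist_force: [-0.4, -0.6, -0.7]
gripper_width: 0.0161
gripper_force: 4.0
```

Request:
jog_arm(deltas=[[[0,0,0.008,0],[0,0,0.008,0],[0,0,0.008,0],[0,0,0.008,0],[0,0,0.008,0],[0,0,0.008,0],[0,0,0.008,0],[0,0,0.008,0],[0,0,0.008,0],[0,0,0.008,0],[0,0,0.008,0],[0,0,0.006,0],[0,0,0,0]]])

```text
time_s: 6.03
eef_pos: [0.5573, -0.2896, 0.1323]
tool_rot: [0.001, -0.072, 0.997, -0.001]
wrist_force: [-0.4, -0.0, -1.1]
gripper_width: 0.0163
gripper_force: 4.0
```

```bash
cat > g.py <<'E'
from h import *
from scipy.spatial.transform import Rotation as R
def obs():
    o=robot.get_obs(); q=o["tool_rot"]; M=R.from_quat([q[1],q[2],q[3],q[0]]).as_matrix()
    return o,M
def gauge(name=None):
    """pitch (deg below level) of gauge from the wrist cloud, in the tool's grip plane"""
    o,M=obs(); p,im,d=cam("wrist"); X=cloud(p,d)
    g0=o["eef_pos"]-.019*M[:,2]
    f=M[:,0].copy(); f[2]=0; f/=np.linalg.norm(f); s=np.array([-f[1],f[0],0])
    r=X-g0; a=r@f; b=r@s; z=r[...,2]
    rad=np.hypot(a,z)
    k=(d>0)&(np.abs(b)<.006)&(rad>.10)&(rad<.19)&(a>.0)&(z<.06)&(X[...,2]>.02)
    return o,M,p,im,d,X,a,b,z,k
E
python3 - <<'E'
from g import *
o,M,p,im,d,X,a,b,z,k=gauge()
print(o["time_s"],o["eef_pos"],o["wrist_force"],o["gripper_width"],k.sum(),M[:,0])
for lo in np.arange(.02,.2,.01):
    j=k&(a>=lo)&(a<lo+.01)
    if j.sum(): print(round(lo,3),j.sum(),np.round(np.percentile(z[j],[5,50,95]),3),np.round(np.median(b[j]),4))
save(im,"w2.png")
E
```

```text
6.0333 [ 0.55733591 -0.28958215  0.13233827] [-0.42870702 -0.01277353 -1.08015727] 0.016304689078829628 1094 [-0.98956401 -0.14408154 -0.00189445]
0.08 28 [-0.049 -0.048 -0.046] 0.0007
0.09 231 [-0.054 -0.05  -0.047] 0.0009
0.1 247 [-0.103 -0.056 -0.052] 0.0004
0.11 257 [-0.101 -0.062 -0.058] 0.0004
0.12 199 [-0.07  -0.067 -0.063] 0.001
0.13 132 [-0.074 -0.071 -0.068] 0.0004
```

View pics/w2.png

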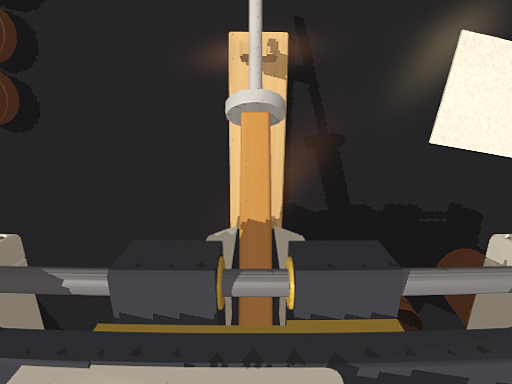

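The wrist view shows the gauge held with its tip drooped down; collar at (256,105), rod still free of the cradle. Pitch is about 29° and I need 40°, so I ease the grip and look again.

Request:
jog_arm(deltas=[[[0,0,0.01,0],[0,0,0.01,0],[0,0,0,0],[0,0,0,0]]], force=3)

```text
time_s: 6.42
eef_pos: [0.5571, -0.2894, 0.1516]
tool_rot: [0.001, -0.072, 0.997, -0.0]
wrist_force: [0.1, 0.3, -0.7]
gripper_width: 0.0158
gripper_force: 3.0
```

```bash
cat >> g.py <<'E'
def pitch():
    o,M,p,im,d,X,a,b,z,k=gauge()
    k&=(a>.075)&(z>-.75*0.2)
    # the gauge is the top surface within the strip: for each a keep high z
    A=[];Z=[];B=[]
    for lo in np.arange(.05,.19,.005):
        j=k&(a>=lo)&(a<lo+.005)
        if j.sum()>5:
            t=z[j]; m=t>np.percentile(t,90)-.006; A.append(np.median(a[j][m]));Z.append(np.percentile(t,90));B.append(np.median(b[j][m]))
    A,Z,B=map(np.array,(A,Z,B)); s,c=np.polyfit(A,Z,1); th=np.arctan(-s)
    off=c+(-.004/np.cos(th))   # axis height at a=0
    print("t",round(o["time_s"],2),"tcp",np.round(o["eef_pos"],4),"F",np.round(o["wrist_force"],1),"fx",np.round(M[:2,0],3),"pitch",round(np.degrees(th),1),"axis off at grip",round(off,4),"A",A.min().round(3),A.max().round(3),"lat slope,off",np.round(np.polyfit(A,B,1),4),"res",np.abs(Z-s*A-c).max().round(4))
    return o,M,p,im,d,X,th
E
python3 -c "
from g import *
pitch()"
```

```text
t 6.42 tcp [ 0.5571 -0.2894  0.1516] F [ 0.1  0.3 -0.7] fx [-0.99  -0.144] pitch 37.6 axis off at grip -0.0008 A 0.083 0.146 lat slope,off [-0.0006  0.001 ] res 0.0004
```

Pitch is now 37.6°. I clamp firmly, lift, and swing to a look-point above the spout.

Request:
jog_arm(deltas=[[[0,0,0.015,0],[0,0,0.025,0],[0,0,0.025,0],[0,0,0.025,0],[0,0,0.025,0],[0.004,0.015,0.015,-0.007],[0.004,0.03,0.01,-0.007],[0.004,0.03,0,-0.007],[0.004,0.03,0,-0.007],[0.004,0.03,0,-0.007],[0.004,0.03,0,-0.007],[0.004,0.03,0,-0.007],[0.004,0.03,0,-0.007],[0.004,0.03,0,-0.007],[0.004,0.03,0,-0.007],[0.004,0.03,0,-0.007],[0.004,0.03,0,-0.007],[0.004,0.03,0,-0.007],[0.004,0.03,0,-0.007],[0,0.02,0,0]]], force=25)

```text
time_s: 8.13
eef_pos: [0.6124, 0.1398, 0.2899]
tool_rot: [-0.0, -0.025, 1.0, 0.001]
wrist_force: [-0.2, -0.1, -1.3]
gripper_width: 0.0158
gripper_force: 25.0
```

Request:
jog_arm(deltas=[[[0,0,0,0],[0,0,0,0],[0,0,0,0]]])

```text
time_s: 8.38
eef_pos: [0.6125, 0.1349, 0.2903]
tool_rot: [-0.0, -0.023, 1.0, -0.0]
wrist_force: [0.1, -0.6, -0.9]
gripper_width: 0.0159
gripper_force: 25.0
```

```bash
python3 - <<'E'
from g import *
o,M,p,im,d,X,th=pitch()
np.savez("c_w3",im=im,X=X)
save(im,"w3.png",None,1.5)
n=np.array([np.cos(np.radians(40))*np.cos(.0464),np.cos(np.radians(40))*np.sin(.0464),np.sin(np.radians(40))])
s=np.load("c_scene.npz")
for nm,I,Y in(("scene",s["im"],s["X"]),("wrist",im,X)):
    hsv=cv2.cvtColor(I,cv2.COLOR_RGB2HSV)
    for st,y0 in(("round",.121),("square",.212)):
        k=(np.abs(Y[...,0]-.526)<.022)&(np.abs(Y[...,1]-y0)<.018)&(np.abs((Y-[.526,.167,.13])@n)<.006)
        P=Y[k]; e=(P-[.526,.167,.13])@n
        print(nm,st,k.sum(),"bbox mid",np.round((P.min(0)+P.max(0))/2,4),"mean",np.round(P.mean(0),4),"plane off",np.round(np.percentile(e,[10,50,90]),4), "sat",hsv[k][:,1].mean(),hsv[k][:,2].mean())
E
```

```text
t 8.38 tcp [0.6125 0.1349 0.2903] F [ 0.1 -0.6 -0.9] fx [-0.999 -0.046] pitch 37.6 axis off at grip -0.0003 A 0.083 0.147 lat slope,off [0.0015 0.0008] res 0.0006
scene round 41 bbox mid [0.5254 0.1228 0.1308] mean [0.5246 0.1224 0.1306] plane off [-0.0045 -0.0024 -0.    ] sat 27.21951219512195 179.6341463414634
scene square 45 bbox mid [0.5191 0.2124 0.1314] mean [0.5207 0.2111 0.1313] plane off [-0.0044 -0.0016  0.0006] sat 28.2 180.0222222222222
wrist round 170 bbox mid [0.5245 0.1191 0.1301] mean [0.5248 0.1197 0.1312] plane off [-0.0043 -0.0014 -0.0006] sat 22.8 154.33529411764707
wrist square 388 bbox mid [0.5203 0.2138 0.1301] mean [0.5205 0.2129 0.1318] plane off [-0.0041 -0.0008  0.    ] sat 23.182989690721648 150.75257731958763
```

View pics/w3.png

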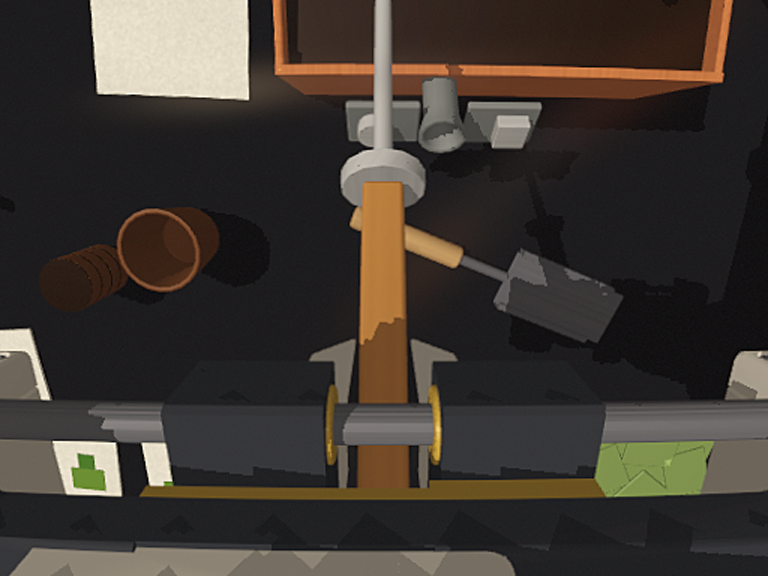

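The view shows the square stud at (511,130), the mouth at (441,135) and the round stud at (367,128), partly behind the rod. Pitch held at 37.6°. Next I back out and line the tip up with the round stud.

Request:
jog_arm(deltas=[[[0.02,0,0,0],[0.03,-0.001,0,0],[0.02,-0.001,-0.01,0],[0.014,-0.001,-0.018,0],[0,0,-0.018,0],[0,0,0,0],[0,0,0,0]]])

```text
time_s: 9.02
eef_pos: [0.696, 0.1314, 0.244]
tool_rot: [-0.001, -0.022, 1.0, -0.0]
wrist_force: [0.4, 0.1, -0.7]
gripper_width: 0.0154
gripper_force: 25.0
```

```bash
cat >> g.py <<'E'
ROUND=np.array([.5257,.1233,.130]);SQ=np.array([.5212,.2131,.130]);MOUTH=np.array([.5235,.1682,.130])
N=np.array([np.cos(np.radians(40))*np.cos(.049),np.cos(np.radians(40))*np.sin(.049),np.sin(np.radians(40))])
def tip(o,M,th,L=.1866,lat=.001):
    f=M[:,0].copy();f[2]=0;f/=np.linalg.norm(f);s=np.array([-f[1],f[0],0])
    return o["eef_pos"]-.019*M[:,2]+L*(np.cos(th)*f-np.array([0,0,np.sin(th)]))+lat*s
E
python3 - <<'E'
from g import *
o,M,p,im,d,X,th=pitch()
t=tip(o,M,th); print("tip",t,"to round",ROUND-t,"along n",(t-ROUND)@N)
p,im,d=cam("scene"); uv=proj(p,[t,ROUND,SQ,MOUTH]); print(uv)
c=uv.mean(0).astype(int); save(im,"s4.png",(c[0]-50,c[1]-45,c[0]+50,c[1]+30),8)
print(c)
E
```

```text
t 9.02 tcp [0.696  0.1314 0.244 ] F [ 0.4  0.1 -0.7] fx [-0.999 -0.045] pitch 37.4 axis off at grip -0.0009 A 0.083 0.147 lat slope,off [0.0015 0.0008] res 0.0004
tip [0.54792016 0.12374657 0.14972946] to round [-0.02222016 -0.00044657 -0.01972946] along n 0.029699802767466837
[[325.52470119 172.64273422]
 [320.22052957 173.26876053]
 [343.71175132 162.43303276]
 [332.1220867  167.79291973]]
[330 169]
```

View pics/s4.png

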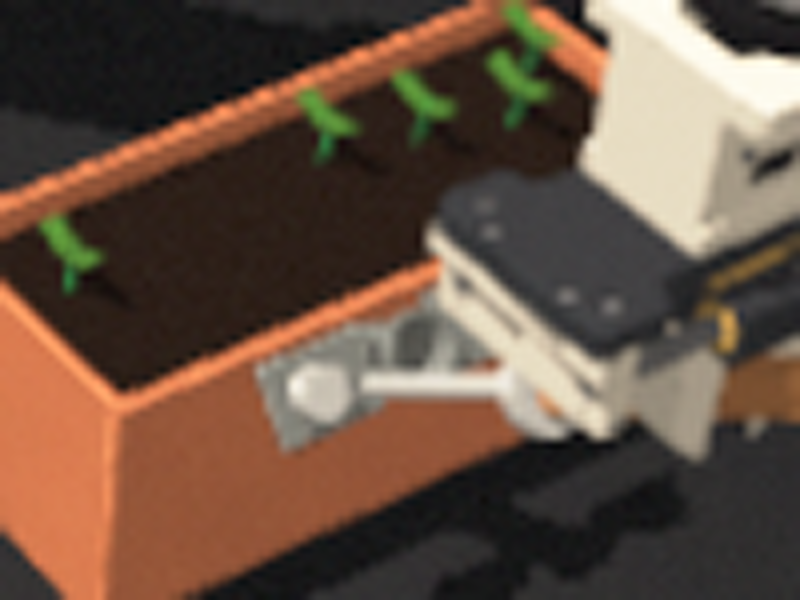

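The crop shows the tip at (360,382) and the round stud's face at (320,393), both within a pixel of prediction. Moving in for the touch.

Request:
jog_arm(deltas=[[[-0.0046,0,-0.004,0],[-0.0046,0,-0.004,0],[-0.0046,0,-0.004,0],[-0.0038,0,-0.0033,0],[-0.0015,0,-0.0013,0],[-0.0015,0,-0.0013,0],[0,0,0,0]]])

```text
time_s: 9.7
eef_pos: [0.6757, 0.133, 0.2267]
tool_rot: [-0.0, -0.023, 1.0, 0.0]
wrist_force: [0.2, 0.5, 0.5]
gripper_width: 0.0163
gripper_force: 25.0
```

Request:
jog_arm(deltas=[[[-0.0012,0,-0.001,0],[-0.0012,0,-0.001,0],[0,0,0,0]]])

```text
time_s: 9.95
eef_pos: [0.6749, 0.1329, 0.2258]
tool_rot: [0.002, -0.023, 1.0, 0.0]
wrist_force: [3.8, -0.5, 3.5]
gripper_width: 0.0157
gripper_force: 25.0
```

Request:
jog_arm(deltas=[[[-0.0005,0,-0.0004,0],[0,0,0,0],[0.005,0,0.0044,0],[0.006,0,0.005,0],[0.006,0,0.005,0],[-0.001,0.022,0,0],[-0.001,0.022,0,0],[-0.001,0.022,0,0],[-0.001,0.022,0,0],[0,0,0,0],[0,0,0,0],[0,0,0,0]]])

```text
time_s: 10.95
eef_pos: [0.6864, 0.2202, 0.2387]
tool_rot: [-0.0, -0.023, 1.0, -0.001]
wrist_force: [0.3, -0.5, -1.1]
gripper_width: 0.0161
gripper_force: 25.0
```

```bash
python3 - <<'E'
from g import *
o,M,p,im,d,X,th=pitch()
t=tip(o,M,th); print("tip",t,"to sq",SQ-t,"along n",(t-SQ)@N)
E
```

```text
t 10.95 tcp [0.6864 0.2202 0.2387] F [ 0.3 -0.5 -1.1] fx [-0.999 -0.046] pitch 37.5 axis off at grip -0.0009 A 0.083 0.147 lat slope,off [0.0016 0.0008] res 0.0003
tip [0.53846716 0.21236117 0.14416471] to sq [-0.01726716  0.00073883 -0.01416471] along n 0.022288711971413053
```

Request:
jog_arm(deltas=[[[-0.0045,0,-0.0037,0],[-0.0045,0,-0.0037,0],[-0.003,0,-0.0025,0],[-0.0015,0,-0.0012,0],[-0.0012,0,-0.001,0],[0,0,0,0],[0,0,0,0]]])

```text
time_s: 11.58
eef_pos: [0.6714, 0.2209, 0.2269]
tool_rot: [0.0, -0.023, 1.0, 0.0]
wrist_force: [0.5, 0.3, -1.6]
gripper_width: 0.0154
gripper_force: 25.0
```

Request:
jog_arm(deltas=[[[-0.0012,0,-0.001,0],[-0.0012,0,-0.001,0],[0,0,0,0]]])

```text
time_s: 11.83
eef_pos: [0.6708, 0.2209, 0.2261]
tool_rot: [0.002, -0.023, 1.0, 0.0]
wrist_force: [5.3, 0.5, 3.7]
gripper_width: 0.0158
gripper_force: 25.0
```

Request:
jog_arm(deltas=[[[-0.0003,0,-0.0003,0],[0,0,0,0],[0.005,0,0.0044,0],[0.006,0,0.005,0],[0.006,0,0.005,0],[0.0005,-0.015,0,0],[0.0005,-0.015,0,0],[0.0005,-0.015,0,0],[0,0,0,0],[0,0,0,0],[0,0,0,0]]])

```text
time_s: 12.75
eef_pos: [0.687, 0.1757, 0.2388]
tool_rot: [-0.0, -0.023, 1.0, 0.0]
wrist_force: [0.3, 0.8, -0.6]
gripper_width: 0.0159
gripper_force: 25.0
```

```bash
python3 - <<'E'
from g import *
o,M,p,im,d,X,th=pitch()
t=tip(o,M,th); print("tip",t,"to mouth",MOUTH-t,"along n",(t-MOUTH)@N)
save(im,"w5.png",(150,0,406,130),3)
E
```

```text
t 12.75 tcp [0.687  0.1757 0.2388] F [ 0.3  0.8 -0.6] fx [-0.999 -0.046] pitch 37.5 axis off at grip -0.0009 A 0.083 0.147 lat slope,off [0.0004 0.0008] res 0.0006
tip [0.53905138 0.16783441 0.14432918] to mouth [-0.01555138  0.00036559 -0.01432918] along n 0.021095654876327162
```

View pics/w5.png

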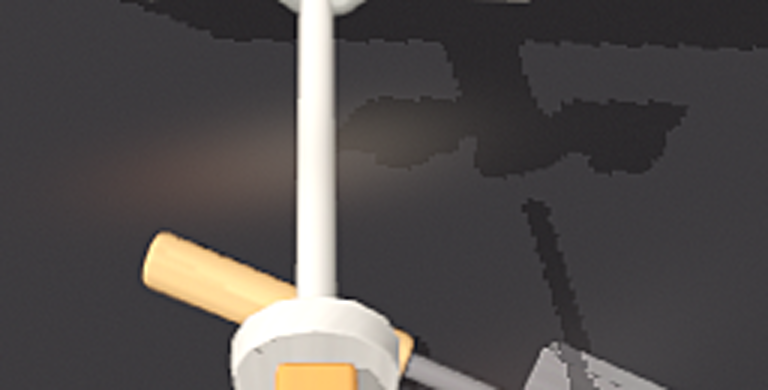

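The crop shows the rim at the top, near (324,5), with the rod at (317,100), so it's about 1–2 mm off laterally and within the flare. I ease the grip so the gauge can align itself, then insert.

Request:
jog_arm(deltas=[[[-0.0035,0.0004,-0.0032,0],[-0.0035,0.0004,-0.0032,0],[-0.0035,0.0003,-0.0032,0],[-0.0035,0,-0.0032,0],[-0.0042,-0.0002,-0.003,0],[-0.0042,-0.0002,-0.003,0],[-0.0042,-0.0002,-0.003,0],[-0.0042,-0.0002,-0.003,0],[-0.0042,-0.0002,-0.003,0],[0,0,0,0]]], force=6)

```text
time_s: 13.63
eef_pos: [0.6511, 0.176, 0.2104]
tool_rot: [-0.001, -0.023, 1.0, -0.0]
wrist_force: [-0.9, 0.4, -1.3]
gripper_width: 0.0163
gripper_force: 6.0
```

```bash
python3 - <<'E'
from g import *
o,M,p,im,d,X,th=pitch()
t=tip(o,M,th); print("tip",t,"to mouth",MOUTH-t,"along n",(t-MOUTH)@N)
E
```

```text
t 13.63 tcp [0.6511 0.176  0.2104] F [-0.9  0.4 -1.3] fx [-0.999 -0.047] pitch 31.0 axis off at grip -0.0167 A 0.083 0.145 lat slope,off [-0.0429  0.0052] res 0.0059
tip [0.49136904 0.16749403 0.13335859] to mouth [ 0.03213096  0.00070597 -0.00335859] along n -0.022451823635112292
```

Request:
jog_arm(deltas=[[[-0.0051,-0.0003,-0.0036,0],[-0.0051,-0.0003,-0.0036,0],[-0.0051,-0.0003,-0.0036,0],[-0.0051,-0.0003,-0.0036,0],[-0.0051,-0.0003,-0.0036,0],[0,0,0,0]]])

```text
time_s: 14.18
eef_pos: [0.6252, 0.1745, 0.1922]
tool_rot: [-0.001, -0.023, 1.0, -0.0]
wrist_force: [-0.3, 0.3, -1.1]
gripper_width: 0.016
gripper_force: 6.0
```

```bash
python3 - <<'E'
from g import *
o,M,p,im,d,X,a,b,z,k=gauge()
print(o["time_s"],o["eef_pos"],o["wrist_force"])
j=(d>0)&(np.abs(b-.001)<.004)&(a>.01)&(a<.075)&(z<.03)&(z>-.09)
for lo in np.arange(.01,.08,.01):
    q=j&(a>=lo)&(a<lo+.01)
    if q.sum(): print(round(lo,3),np.round(np.median(a[q]),4),np.round(np.percentile(z[q],[20,50,90]),4))
save(im,"w6.png",(130,0,386,190),3)
E
```

```text
14.1833 [0.62521049 0.1744556  0.19216296] [-0.27347702  0.30118906 -1.08546855]
0.01 0.0148 [-0.0059 -0.0039 -0.0005]
0.02 0.025 [-0.0138 -0.0112 -0.0083]
0.03 0.0349 [-0.0215 -0.0193 -0.0161]
0.04 0.0451 [-0.0291 -0.0267 -0.0237]
0.05 0.055 [-0.0368 -0.0346 -0.0315]
0.06 0.0648 [-0.0427 -0.0411 -0.039 ]
0.07 0.0728 [-0.0389 -0.0381 -0.0368]
```

View pics/w6.png

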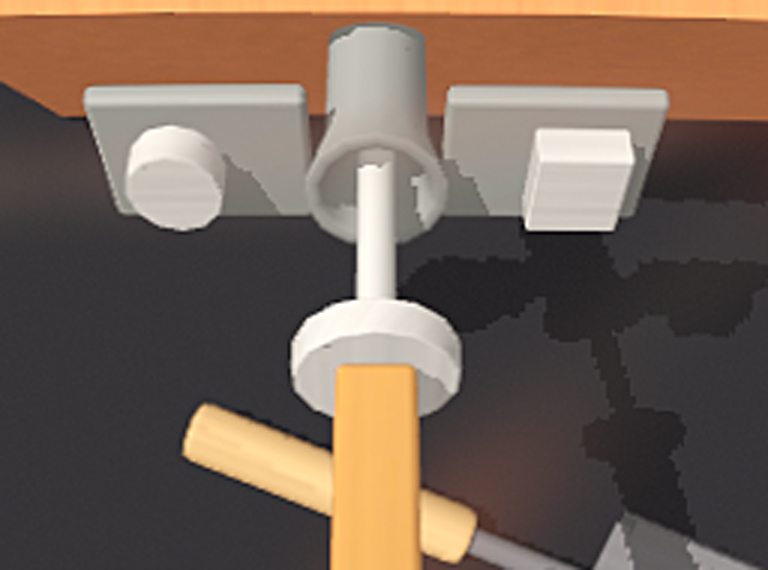

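The crop shows the rod inside the mouth (375,185), collar about 45 mm short. Continuing.

Request:
jog_arm(deltas=[[[-0.005,-0.0002,-0.0037,0],[-0.005,-0.0002,-0.0037,0],[-0.005,-0.0002,-0.0037,0],[-0.005,-0.0002,-0.0037,0],[-0.005,-0.0002,-0.0037,0],[-0.004,-0.0002,-0.003,0],[0,0,0,0]]])

```text
time_s: 14.82
eef_pos: [0.5964, 0.1733, 0.1708]
tool_rot: [-0.001, -0.023, 1.0, -0.0]
wrist_force: [-0.0, -0.0, -1.6]
gripper_width: 0.0161
gripper_force: 6.0
```

Request:
jog_arm(deltas=[[[-0.0015,0,-0.0012,0],[-0.0015,0,-0.0012,0],[-0.0015,0,-0.0012,0],[0,0,0,0]]])

```text
time_s: 15.15
eef_pos: [0.5929, 0.1733, 0.1677]
tool_rot: [-0.0, -0.023, 1.0, -0.0]
wrist_force: [-0.7, 0.2, -0.7]
gripper_width: 0.0159
gripper_force: 6.0
```

Request:
jog_arm(deltas=[[[-0.0015,0,-0.0012,0],[-0.0015,0,-0.0012,0],[0,0,0,0]]], force=8)

```text
time_s: 15.4
eef_pos: [0.5924, 0.1733, 0.1669]
tool_rot: [0.003, -0.023, 1.0, 0.0]
wrist_force: [4.4, -0.0, 5.1]
gripper_width: 0.0158
gripper_force: 8.0
```

Request:
jog_arm(deltas=[[[-0.0012,0,-0.001,0],[-0.0012,0,-0.001,0],[0,0,0,0]]])

```text
time_s: 15.65
eef_pos: [0.5916, 0.1733, 0.1659]
tool_rot: [0.004, -0.023, 1.0, 0.001]
wrist_force: [7.4, -0.8, 7.7]
gripper_width: 0.016
gripper_force: 8.0
```

```bash
python3 - <<'E'
from g import *
o,M,p,im,d,X,a,b,z,k=gauge()
print(o["time_s"],o["eef_pos"],o["wrist_force"])
j=(d>0)&(np.abs(b-.001)<.004)&(a>.015)&(a<.06)&(z<.03)&(z>-.09)
A=[];Z=[]
for lo in np.arange(.015,.055,.005):
    q=j&(a>=lo)&(a<lo+.005); A.append(np.median(a[q])); Z.append(np.median(z[q]))
s,c=np.polyfit(A,Z,1); th=np.arctan(-s); print("pitch",np.degrees(th),"axis at grip",c-.008/np.cos(th))
f=M[:,0].copy();f[2]=0;f/=np.linalg.norm(f)
g0=o["eef_pos"]-.019*M[:,2]+[0,0,c-.008/np.cos(th)]
for L in(.0866,):
    C=g0+L*(np.cos(th)*f-[0,0,np.sin(th)]); print("collar face",C,"above mouth",(C-MOUTH)@N)
save(im,"w7.png",(170,60,346,192),4)
E
```

```text
15.65 [0.59157594 0.17331559 0.16592448] [ 7.42995526 -0.76155248  7.71558991]
pitch 37.996927121603214 axis at grip -0.0023763050789887075
collar face [0.52324705 0.17015605 0.12923489] above mouth -0.0006119499816729459
```

View pics/w7.png

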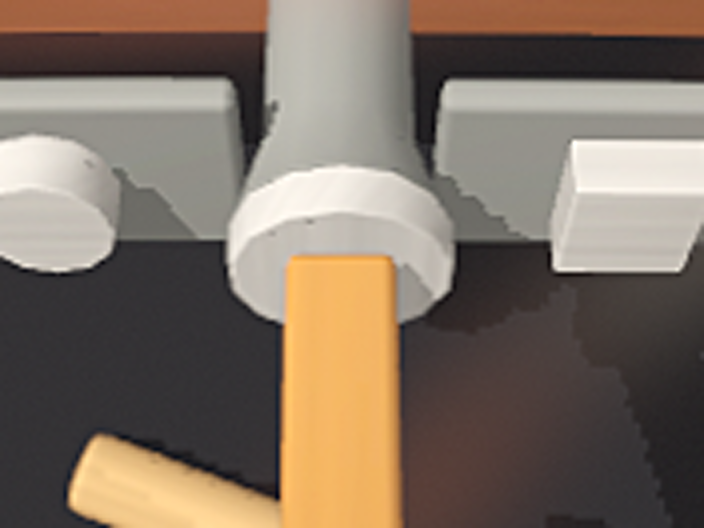

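The crop shows the collar (340,240) flush on the spout mouth; calculation agrees (−0.6 mm). Drawing the gauge out along the tube.

Request:
jog_arm(deltas=[[[0,0,0,0],[0.003,0.0001,0.0025,0],[0.0062,0.0003,0.005,0],[0.0062,0.0003,0.005,0],[0.0062,0.0003,0.005,0],[0.0062,0.0003,0.005,0],[0.0062,0.0003,0.005,0],[0.0062,0.0003,0.005,0],[0.0062,0.0003,0.005,0],[0.0062,0.0003,0.005,0],[0.0062,0.0003,0.005,0],[0.0062,0.0003,0.005,0],[0.0062,0.0003,0.005,0],[0.0062,0.0003,0.005,0],[0.0062,0.0003,0.005,0],[0.0062,0.0003,0.005,0],[0.008,0.0003,0.007,0],[0.01,0,0.009,0],[0,0,0,0]]], force=12)

```text
time_s: 17.28
eef_pos: [0.6978, 0.1777, 0.2537]
tool_rot: [0.002, -0.023, 1.0, 0.0]
wrist_force: [-1.5, 0.1, -0.5]
gripper_width: 0.0158
gripper_force: 12.0
```

```bash
python3 - <<'E'
from g import *
o,M,p,im,d,X,th=pitch()
t=tip(o,M,th); print("tip",t,"along n",(t-MOUTH)@N)
E
```

```text
t 17.28 tcp [0.6978 0.1777 0.2537] F [-1.5  0.1 -0.5] fx [-0.999 -0.046] pitch 38.5 axis off at grip -0.0011 A 0.08 0.146 lat slope,off [-0.0023  0.0012] res 0.0013
tip [0.55203032 0.16996179 0.15644031] along n 0.038890865518017695
```

The gauge is fully out, tip 39 mm clear of the mouth. To level it again I go back over the cradle, lower it lightly into the notches without letting go, then clamp hard.

Request:
jog_arm(deltas=[[[0,0,0.025,0],[0,0,0.025,0],[-0.0088,-0.0292,0.01,0.0061],[-0.0088,-0.0292,0,0.0061],[-0.0088,-0.0292,0,0.0061],[-0.0088,-0.0292,0,0.0061],[-0.0088,-0.0292,0,0.0061],[-0.0088,-0.0292,0,0.0061],[-0.0088,-0.0292,0,0.0061],[-0.0088,-0.0292,0,0.0061],[-0.0088,-0.0292,0,0.0061],[-0.0088,-0.0292,0,0.0061],[-0.0088,-0.0292,0,0.0061],[-0.0088,-0.0292,0,0.0061],[-0.0088,-0.0292,0,0.0061],[-0.0088,-0.0292,0,0.0061],[-0.0088,-0.0292,0,0.0061],[-0.0088,-0.0292,0,0.0061],[0,0,0,0],[0,0,0,0]]], force=25)

```text
time_s: 19.0
eef_pos: [0.5531, -0.2914, 0.3117]
tool_rot: [-0.0, -0.07, 0.998, -0.0]
wrist_force: [0.3, 1.0, -1.3]
gripper_width: 0.0157
gripper_force: 25.0
```

Request:
jog_arm(deltas=[[[0,0,-0.02,0],[0,0,-0.03,0],[0,0,-0.03,0],[0,0,-0.03,0],[0,0,-0.02,0],[0,0,-0.01,0],[0,0,0,0],[0,0,0,0]]])

```text
time_s: 19.67
eef_pos: [0.5553, -0.2886, 0.1725]
tool_rot: [0.0, -0.073, 0.997, 0.0]
wrist_force: [0.1, -0.9, -0.1]
gripper_width: 0.0158
gripper_force: 25.0
```

```bash
python3 - <<'E'
from g import *
o,M,p,im,d,X,th=pitch()
t=tip(o,M,th); print("tip",t, "err to pick pose",np.array([.5565,-.2891])-o["eef_pos"][:2])
E
```

```text
t 19.67 tcp [ 0.5553 -0.2886  0.1725] F [ 0.1 -0.9 -0.1] fx [-0.989 -0.145] pitch 38.3 axis off at grip -0.0013 A 0.08 0.146 lat slope,off [0.0051 0.0002] res 0.0012
tip [ 0.41054332 -0.3107602   0.07576881] err to pick pose [ 0.00124044 -0.00051247]
```

Request:
jog_arm(deltas=[[[0.001,-0.0005,-0.01,0],[0,0,-0.01,0],[0,0,-0.01,0],[0,0,-0.01,0],[0,0,-0.01,0],[0,0,-0.008,0],[0,0,-0.008,0],[0,0,-0.008,0],[0,0,0,0]]], force=4)

```text
time_s: 20.47
eef_pos: [0.5549, -0.2894, 0.0961]
tool_rot: [-0.001, -0.072, 0.997, 0.001]
wrist_force: [0.4, 0.1, -0.8]
gripper_width: 0.0161
gripper_force: 4.0
```

Request:
jog_arm(deltas=[[[0,0,-0.008,0],[0,0,-0.008,0],[0,0,-0.008,0],[0,0,-0.008,0],[0,0,-0.008,0],[0,0,-0.008,0],[0,0,-0.006,0],[0,0,-0.004,0],[0,0,0,0],[0,0,0,0]]])

```text
time_s: 21.3
eef_pos: [0.5555, -0.2899, 0.0398]
tool_rot: [-0.0, -0.072, 0.997, 0.0]
wrist_force: [-0.9, 1.3, -0.9]
gripper_width: 0.016
gripper_force: 4.0
```

```bash
python3 - <<'E'
from g import *
pitch()
E
```

```text
t 21.3 tcp [ 0.5555 -0.2899  0.0398] F [-0.9  1.3 -0.9] fx [-0.99  -0.143] pitch -5.3 axis off at grip -0.013 A 0.103 0.116 lat slope,off [ 0.0458 -0.0041] res 0.0002
```

Request:
jog_arm(deltas=[[[0,0,-0.0015,0],[0,0,-0.0015,0],[0,0,0,0]]])

```text
time_s: 21.6
eef_pos: [0.5561, -0.29, 0.0374]
tool_rot: [0.0, -0.072, 0.997, -0.0]
wrist_force: [-0.2, 0.3, 1.0]
gripper_width: 0.016
gripper_force: 4.0
```

```bash
cat >> g.py <<'E'
def pitch2():
    o,M,p,im,d,X,a,b,z,k=gauge()
    r=[]
    for nm,lo,hi in(("handle",.02,.072),("rod",.09,.17)):
        A=[];Z=[];B=[]
        for l in np.arange(lo,hi,.004):
            q=(d>0)&(np.abs(b)<.003)&(a>=l)&(a<l+.004)&(z<.03)&(z>-.05)
            if q.sum()>4: A.append(np.median(a[q]));Z.append(np.percentile(z[q],70));B.append(np.median(b[q]))
        if len(A)>3:
            s,c=np.polyfit(A,Z,1); print(nm,"pitch",round(-np.degrees(np.arctan(s)),2),"top at grip",round(c,4),"A",np.round([min(A),max(A)],3),"res",np.abs(np.polyval([s,c],A)-Z).max().round(4))
    print(o["time_s"],o["eef_pos"],o["wrist_force"],M[:2,0]); return o,M,im
E
python3 -c "
from g import *
pitch2()"
```

```text
handle pitch -0.09 top at grip 0.0067 A [0.022 0.07 ] res 0.0002
rod pitch 0.1 top at grip 0.0024 A [0.092 0.115] res 0.0001
21.6 [ 0.55606647 -0.28998653  0.03736712] [-0.17011212  0.34713128  1.0422002 ] [-0.98962387 -0.14368083]
```

Level again (±0.1°). Clamping hard and lifting straight up.

Request:
jog_arm(deltas=[[[0,0,0,0],[0,0,0,0],[0,0,0,0],[0,0,0.004,0],[0,0,0.01,0],[0,0,0.015,0],[0,0,0.02,0],[0,0,0.02,0],[0,0,0.02,0],[0,0,0.02,0],[0,0,0.01,0],[0,0,0,0],[0,0,0,0]]], force=50)

```text
time_s: 22.73
eef_pos: [0.5559, -0.2898, 0.1562]
tool_rot: [0.0, -0.072, 0.997, -0.0]
wrist_force: [-0.3, 0.0, -1.2]
gripper_width: 0.0158
gripper_force: 50.0
```

```bash
python3 - <<'E'
from g import *
o,M,im=pitch2()
t=np.load("c_top.npz"); X=t["X"]; hsv=cv2.cvtColor(t["im"],cv2.COLOR_RGB2HSV)
m=(hsv[...,2]>130)&(hsv[...,1]<80); m[:185]=0; m[242:]=0; m[:,:212]=0; m[:,285:]=0
n,lab,st,c=cv2.connectedComponentsWithStats(m.astype(np.uint8)); i=1+st[1:,4].argmax(); P=X[lab==i]; P=P[np.abs(P[:,2])<.015]
r=cv2.minAreaRect((P[:,:2]*1000).astype(np.float32)); print("card",r,np.median(P,0),st[i])
C=np.array(r[0])/1000
tp=tip(o,M,0.0); print("tip",tp,"delta",np.r_[C,.153]-tp)
E
```

```text
handle pitch 0.03 top at grip 0.0067 A [0.022 0.07 ] res 0.0002
rod pitch 0.01 top at grip 0.002 A [0.092 0.115] res 0.0001
22.7333 [ 0.55588859 -0.28975425  0.15619014] [-0.30900487  0.03997909 -1.22219903] [-0.98959195 -0.14390036]
card ((445.45684814453125, -61.68140411376953), (144.70901489257812, 105.8484878540039), 89.11420440673828) [ 0.44417336 -0.06197887  0.00357378] [ 220  194   58   43 2165]
tip [ 0.37136124 -0.317593    0.17519013] delta [ 0.07409561  0.25591159 -0.02219013]
```

Request:
jog_arm(deltas=[[[0.0046,0.016,0,0],[0.0046,0.016,0,0],[0.0046,0.016,0,0],[0.0046,0.016,0,0],[0.0046,0.016,0,0],[0.0046,0.016,0,0],[0.0046,0.016,0,0],[0.0046,0.016,0,0],[0.0046,0.016,0,0],[0.0046,0.016,0,0],[0.0046,0.016,-0.003,0],[0.0046,0.016,-0.004,0],[0.0046,0.016,-0.004,0],[0.0046,0.016,-0.004,0],[0.0046,0.016,-0.004,0],[0.005,0.016,-0.003,0],[0,0,0,0],[0,0,0,0],[0,0,0,0],[0,0,0,0]]])

```text
time_s: 24.45
eef_pos: [0.6296, -0.0351, 0.1341]
tool_rot: [-0.0, -0.071, 0.997, -0.0]
wrist_force: [0.1, -0.1, -0.1]
gripper_width: 0.0152
gripper_force: 50.0
```

```bash
python3 - <<'E'
from g import *
o,M,im=pitch2(); print("tip",tip(o,M,0.0),"want .4455 -.0617 .153")
p,im,d=cam("scene"); save(im,"s8.png",(150,100,450,325),2.6)
E
```

```text
handle pitch 0.08 top at grip 0.0067 A [0.022 0.07 ] res 0.0001
rod pitch 0.43 top at grip 0.0029 A [0.092 0.115] res 0.0001
24.45 [ 0.62964166 -0.03508947  0.13410301] [ 0.05824905 -0.09929822 -0.07970316] [-0.98983285 -0.14223542]
tip [ 0.44508182 -0.06260697  0.153103  ] want .4455 -.0617 .153
```

View pics/s8.png

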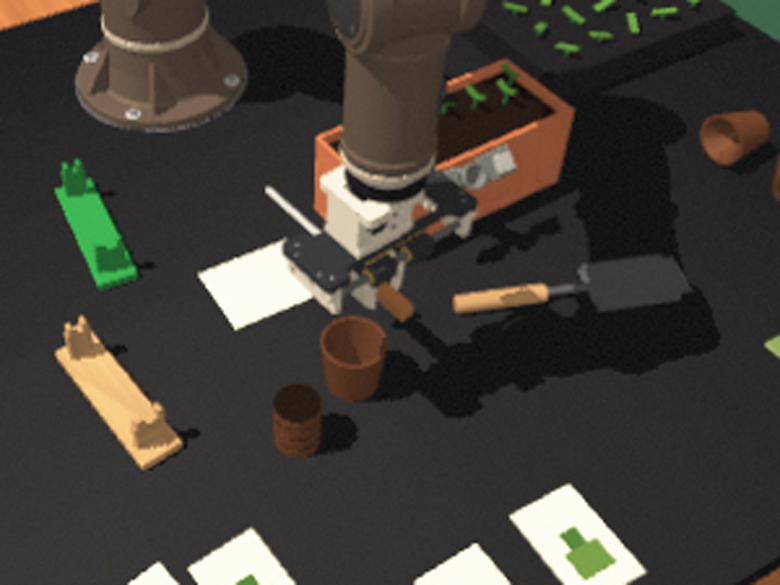

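The picture shows the gauge held level, rod tip at (270,190) above the card (255,285). The pot, pucks and trowel are where they were and the wooden cradle is empty. Handing in.

```bash
python3 -c "
from plant import robot
print(robot.hand_in())"
```

```text
the job is handed in; nothing more can be done
None
```

The job is handed in at about 24.5 s: I zeroed the gauge on the round then the square stud, pushed it down the spout until the collar stopped on the mouth, and drew it right out; it is now held level, tip about 15 cm over the card's middle.

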